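# Long-nose pliers back into their foam pocket

### The job

Put the red-handled long-nose pliers back into their empty, pliers-shaped pocket in the black foam insert, nose in the narrow end, and press them all the way down so they lie flat and fully home, then let go. Leave the blue-handled cutters lying where they are.

Things in the scene. Friction and masses are not known exactly. Their poses are not given: they have to be found in the camera images.
- pliers: Long-nose pliers, red handles, steel head, lying flat: 185 long, 72 wide, 20 mm thick, about 0.22 kg. Origin under the pivot, at the underside; x points to the nose tip (80 mm ahead), handles end 105 mm behind; z up. Round the origin the head is a flat-sided, flat-topped steel block, x -20 to 20, y -13 to 13 mm, 20 mm high: grasp it there across y.
- pocket (a point): Where the pliers' origin lies when fully home; x to the pocket's narrow (nose) end, z up; foam top 18 mm above. Outline of the pliers plus 5 mm all round. The yellow bed starts 8 mm above this point: pliers laid in stay 8 mm high until pressed with 8 to 12 N at about 15 mm/s; the bed then stays down. Finger notches: x -25 to 25, y -60 to 60 mm, bottom 6 mm below.
- foam: The foam insert holding the pocket: fixed flat block, black top over a yellow layer, 235 x 185 mm, 32 mm high. Origin on the bench, 14 mm under pocket, same axes; it spans x -130 to 105, y -75 to 110 mm. A steel wrench already fills its own place beside the pocket, at y about 88 mm, rising 6 mm above the foam.
- cutters: Side cutters, blue handles, short steel nose, loose and lying flat: 127 long, 60 wide, 20 mm thick. Origin under the pivot, x to the nose (36 mm ahead; handles end 75 mm behind). Not to be moved.
There are look-alikes about, which are no part of the job. Several things have the shape of the pliers; the one meant has the colours described above.

How it is judged (in metres and radians):
At the end, for the whole second after the job is handed in: The pliers lie in their pocket, pressed down to within 4 mm of fully home, within 12 mm of the pocket's place and 10 degrees of its direction, flat within 10 degrees, at rest and released (z of pliers in the frame of pocket below 0.004 m and horizontal distance between pliers and pocket below 0.012 m and angle between the x axis of pliers and the x axis of pocket, either way round below 0.18 rad and angle between pliers's own z axis and vertical below 0.18 rad and linear speed of pliers below 0.02 m/s); the robot touches nothing.
It fails at once if the cutters are moved by more than 40 mm (distance of cutters from where it was at the start of the episode above 0.04 m).
It also fails if it takes over 38 s, if anything falls off the work surface, if the arm or the gripper's body presses on something with over 40 N, if the wrist force passes 120 N, or if a joint passes its speed limit or range.

### The arm

A 6-joint arm with a two-finger parallel gripper is mounted at the origin on the work surface. World frame = base frame: x ahead of the robot, y to its left, z up, the work surface at z = 0. Lengths are in m, angles in degrees, forces in N, time in s.
With the tool pointing down it reaches from about 0.275 to 0.85 m from the base axis. Payload 5.2 kg.
Tool frame: the origin (TCP) lies on the mounting face of the last link; the fingertips stand 173 mm ahead of it and the grasp point (between the pads) lies 155 mm ahead of it; z points along the fingers, y is the line along which they close (so a half turn about z gives the same grasp; the last joint's range is limited). The gripper opens to 85 mm and grips with 20 to 120 N. Pads are 22 mm wide; open, the fingers measure 114 mm over their backs; the gripper's body (76 mm by 85 mm) begins 54 mm behind the grasp point. The pads swing forward as they close: fully open they stand 13 mm farther back than shut.
Start: joints at [59.141, 14.817, 87.949, -0, 77.235, -11.62], TCP at [0.181, 0.519, 0.405] pointing down, gripper open.
Joint ranges: [-179.93, 179.93], [-52.35, 119.4], [10.71, 147.94], [-69.91, 249.91], [12.55, 155.21], [-178.61, 178.61]. Speed limits (degrees/s): [147.25, 147.25, 180, 180, 180, 180].

### API

Orientations are given as [roll, pitch, yaw] about the fixed x, y, z axes, in that order (R = Rz(yaw) Ry(pitch) Rx(roll)).
In Python, from workcell import observe, camera, camera_model, sign_off gives the robot as it stands.
- The arm moves only by the tool jog_arm, never from a script. Its argument "steps" is a list of rows, each a list of 5 numbers: the shift along the tool's x, y, z in m, then the turn about the tool's z in rad, then the closure, from 0 (fully open) to 1 (shut). A call has 1 to 8 rows; each row is the pose to reach, as a shift and turn from the pose commanded when the call began, along the tool's axes at that moment; what a row does not reach only later rows make up. A row lasts 1/12 s, in which the tool goes at most 41.7 mm and 7.16 degrees, less where a joint would pass 70% of its speed; a pose out of reach is approached as far as the arm can. A call with a gripper value outside its range is refused whole. The fingers move at their own pace and stop on an object; the grip force is fixed at half the most. Time passes only in rows, so rows that repeat a pose let the fingers close. It gives the time, the measured TCP pose, the force, the opening and the grip force at its end, in the units of the state.
- observe(): the state, without advancing time (a new reading comes with each control period).
- camera(name): name is "side" or "top" or "wrist"; returns the picture (384x512x3 uint8, blue, green, red); there is no depth.
- camera_model(name): a dict with "fx", "fy", "cx", "cy" (pixels), "world_from_camera" (4x4, takes a point from camera to world coordinates). Camera axes: x right, y down, z forward; pixel columns grow to the right and rows downward; lengths in m; the calibration is good to about 2 mm. A picture is of the moment at which its call begins: read the wrist's pose just before it. camera_model takes no time and is no camera call; for the wrist camera it gives the pose at the moment of the call.
- sign_off(): hands the job in; it is judged then, once.
The state is a dict: "clock": time; "joint_positions": joint angles; "dq": joint speeds; "tau": joint torques, N m; "tcp_pos": TCP position; "eef_rot": TCP orientation; "wrist_force": force on the tool from outside, world axes, zero at the start; "moment": the same for the moment, N m; "finger_gap": opening from 0.0 (shut) to 1.0 (fully open); "grip_force": force on a finger pad.
Only numpy, scipy, OpenCV 4.12 (cv2) and the standard library are available. Lean on these libraries where they do the work, as an engineer would, in place of code of your own. Each camera call takes 0.05 s, during which the arm holds its last target. There are 200 camera calls.

## Working session

There is one attempt and no reset: what is moved stays moved. The work goes in short steps, Python scripts to look and compute and a tool call to move; the robot and the scene stay as the last step left them, time stands still between calls to the robot, and variables do not carry over. Pictures are saved under pics/ and viewed, at most 10 in all, crops included, and the job is handed in when it is done.

Besides the shell and the picture viewer there is one more tool, called after "Emit:" as a command line: name --pt "numbers of a row" for each row, then --argument value for the rest. jog_arm: Moves the arm, as the interface text tells. Its arguments: {"type":"object","properties":{"steps":{"type":"array","items":{"type":"array","items":{"type":"number"}}}},"required":["steps"]}

```bash
mkdir -p pics; python3 - <<'E'
from workcell import observe,camera,camera_model
import cv2,numpy as np
print(observe())
for n in("top","side","wrist"):
    m=camera_model(n);print(n,m["fx"],m["fy"],m["cx"],m["cy"],np.round(m["world_from_camera"],4).tolist())
    im=camera(n);cv2.imwrite(f"pics/{n}0.png",im)
E
```

```text
{'clock': 0.0, 'joint_positions': array([ 5.91390935e+01,  1.48587973e+01,  8.80135396e+01,  2.77672474e-04,
        7.72346100e+01, -1.16187241e+01]), 'dq': array([ 0.02003274,  0.01466124,  0.07727249, -0.01849241, -0.02862413,
       -0.00965985]), 'tau': array([-1.13450358e-03, -4.46038413e+01, -2.90564865e+01, -6.14295059e-04,
        1.20043286e-02,  2.43434052e-06]), 'tcp_pos': array([0.18110745, 0.51908233, 0.40386149]), 'eef_rot': array([-1.79895299e+02, -2.18040336e-02,  1.60757736e+02]), 'wrist_force': array([-0.08215951,  0.0969303 , -0.37201126]), 'moment': array([ 0.01262129,  0.01050761, -0.01413812]), 'grip_force': 0.0, 'finger_gap': 0.9975388153374558}
top 408.79149155580984 408.79149155580984 260.93688479616685 192.72690679090678 [[0.0262, -0.9949, 0.0978, 0.3226], [-0.9996, -0.0271, -0.0086, -0.0257], [0.0112, -0.0975, -0.9952, 1.0402], [0.0, 0.0, 0.0, 1.0]]
side 462.66575677991045 462.66575677991045 266.51850370086504 194.28455589335397 [[0.9121, -0.3136, 0.2643, 0.0935], [-0.41, -0.6833, 0.6042, -0.7916], [-0.0089, -0.6594, -0.7517, 1.0026], [0.0, 0.0, 0.0, 1.0]]
wrist 291.2240244575558 291.2240244575558 252.68050315317095 191.83574885050493 [[0.3306, 0.9086, 0.2552, 0.1156], [0.9438, -0.3174, -0.0925, 0.5413], [-0.003, 0.2714, -0.9625, 0.3754], [0.0, 0.0, 0.0, 1.0]]
```

View pics/top0.png

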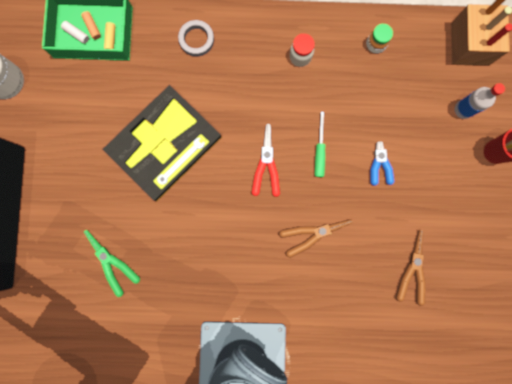

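View pics/wrist0.png

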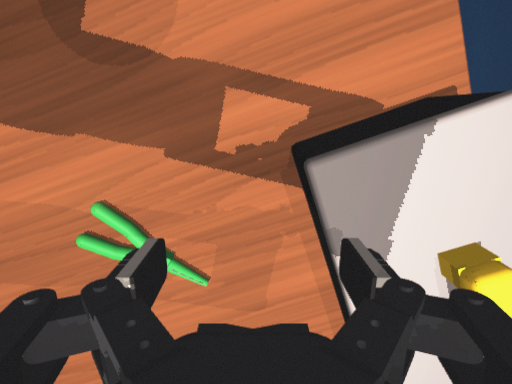

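```bash
cat > h.py <<'E'
import cv2,numpy as np
from workcell import observe,camera,camera_model
def ray(m,px,z):
    px=np.atleast_2d(np.asarray(px,float));W=m["world_from_camera"]
    d=np.c_[(px[:,0]-m["cx"])/m["fx"],(px[:,1]-m["cy"])/m["fy"],np.ones(len(px))]@W[:3,:3].T
    o=W[:3,3];return (o+d*((z-o[2])/d[:,2])[:,None])[:,:2]
def proj(m,P):
    W=m["world_from_camera"];c=(np.atleast_2d(P)-W[:3,3])@W[:3,:3]
    return np.c_[c[:,0]/c[:,2]*m["fx"]+m["cx"],c[:,1]/c[:,2]*m["fy"]+m["cy"]]
def big(mask,n=1):
    cs,_=cv2.findContours(mask.astype(np.uint8),cv2.RETR_EXTERNAL,cv2.CHAIN_APPROX_NONE)
    return sorted(cs,key=cv2.contourArea)[::-1][:n]
E
python3 - <<'E'
from h import *
im=cv2.imread("pics/top0.png");m=camera_model("top");hsv=cv2.cvtColor(im,cv2.COLOR_BGR2HSV);H,S,V=[hsv[...,i].astype(int) for i in range(3)]
def win(mask,x0,x1,y0,y1):
    k=np.zeros_like(mask);k[y0:y1,x0:x1]=mask[y0:y1,x0:x1];return k
red=win(((H<6)|(H>174))&(S>180)&(V>100),245,290,110,205)
print("red handles",[(c.reshape(-1,2).min(0),c.reshape(-1,2).max(0)) for c in big(red,3)])
steel=win((S<70)&(V>90),245,290,110,205)
for nm,k in(("red",red),("steel",steel)):
    ys,xs=np.nonzero(k);p=ray(m,np.c_[xs,ys],.012);mu=p.mean(0);u,s,v=np.linalg.svd(p-mu,full_matrices=False)
    print(nm,len(xs),mu,v[0],np.degrees(np.arctan2(*v[0][::-1])),p.min(0),p.max(0))
foam=win((V<70)|((H>22)&(H<35)&(S>120)),95,230,78,208)
for z in(.032,):
    c=big(cv2.morphologyEx(foam.astype(np.uint8),cv2.MORPH_CLOSE,np.ones((5,5))))[0]
    p=ray(m,c.reshape(-1,2),z);r=cv2.minAreaRect((p*1000).astype(np.float32));print(r,cv2.boxPoints(r).tolist())
a=cv2.resize(im[75:205,90:300],None,fx=3.8,fy=3.8,interpolation=cv2.INTER_CUBIC);cv2.imwrite("pics/foam1.png",a)
E
```

```text
red handles [(array([251, 161], dtype=int32), array([279, 196], dtype=int32))]
red 311 [ 0.45759165 -0.04486909] [-0.99963072 -0.02717406] -178.442849592121 [ 0.4162979  -0.08032033] [ 0.50472507 -0.00943817]
steel 330 [ 0.54345773 -0.04699866] [-0.99994134  0.01083129] 179.37940072752016 [ 0.50243467 -0.0626435 ] [ 0.60162968 -0.03174544]
((550.35205078125, 225.376708984375), (138.89308166503906, 202.27308654785156), 47.5776252746582) [[428.84588623046875, 242.3376007080078], [578.1622314453125, 105.88606262207031], [671.8582153320312, 208.4158172607422], [522.5418701171875, 344.86737060546875]]
```

View pics/foam1.png

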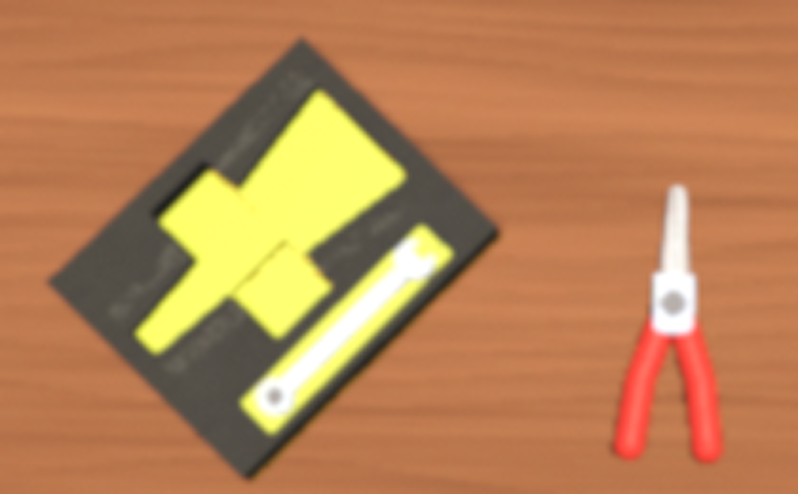

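The top view shows the pliers nose-up around (267,155). The pocket's narrow end points to the lower left, and the wrench lies on its lower right (+y) side, so the pocket yaw is about 135°. Next I compute both poses and the first move.

```bash
cat >> h.py <<'E'
from scipy.spatial.transform import Rotation as Ro
def togo(tcp,yaw):
    "tool-axis shift and turn (rad) from the present measured pose to tcp, tool straight down at world yaw (deg)"
    s=observe();R=Ro.from_euler("xyz",s["eef_rot"],degrees=True)
    d=R.inv().apply(np.array(tcp)-s["tcp_pos"]);t=-(yaw-s["eef_rot"][2]+180)%360-180
    t=-((yaw-s["eef_rot"][2]+180)%360-180)
    print("clock",round(s["clock"],2),"shift",np.round(d,4),"turn",round(np.radians(t),4),"tcp",np.round(s["tcp_pos"],4),np.round(s["eef_rot"],2))
E
python3 - <<'E'
from h import *
m=camera_model("top")
c=np.array([[302,38],[498,232],[248,478],[50,282]])/3.8+[90,75]-.5
p=ray(m,c,.032);print(p*1000)
print([np.linalg.norm(p[i]-p[(i+1)%4])*1000 for i in range(4)])
x=(p[3]-p[0])+(p[2]-p[1]);yaw=np.arctan2(x[1],x[0]);x/=np.linalg.norm(x);y=np.array([-x[1],x[0]])
print("yaw",np.degrees(yaw)); 
# expected corners in foam frame: top(-130,-75) right(-130,110) bottom(105,110) left(105,-75)
L=np.array([[-130,-75],[-130,110],[105,110],[105,-75]])/1000
print("pocket per corner",[ (q-l[0]*x-l[1]*y).round(4) for q,l in zip(p,L)])
c=np.array([[673,303],[677,187],[629,455],[707,455]])/3.8+[90,75]-.5
print("pivot",ray(m,c[0],.02),"tip",ray(m,c[1],.012),"handles",ray(m,c[2:],.01))
togo([.521,-.047,.40],0)
E
```

```text
[[691.1595234  206.09851069]
 [563.03668795  70.68079656]
 [395.79002609 226.88620654]
 [521.15132568 363.03462351]]
[np.float64(186.42268709977506), np.float64(228.84836902960282), np.float64(185.07254490483623), np.float64(231.36925205807756)]
yaw 137.12325893417957
pocket per corner [array([0.5449, 0.2396]), array([0.5426, 0.2397]), array([0.5476, 0.2361]), array([0.5471, 0.2366])]
pivot [[ 0.52110685 -0.04630255]] tip [[ 0.60228881 -0.04719349]] handles [[ 0.41958447 -0.01975318]
 [ 0.42099989 -0.07170817]]
clock 0.15 shift [-0.5074 -0.4225  0.0045] turn 2.8058 tcp [0.1811 0.5192 0.4041] [-1.7992e+02 -2.0000e-02  1.6076e+02]
```

Emit:
jog_arm --pt "-0.507 -0.4225 0.005 2.8 0" --pt "-0.507 -0.4225 0.005 2.8 0" --pt "-0.507 -0.4225 0.005 2.8 0" --pt "-0.507 -0.4225 0.005 2.8 0" --pt "-0.507 -0.4225 0.005 2.8 0" --pt "-0.507 -0.4225 0.005 2.8 0" --pt "-0.507 -0.4225 0.005 2.8 0" --pt "-0.507 -0.4225 0.005 2.8 0"

```text
clock: 0.82
tcp_pos: [0.353, 0.2316, 0.4022]
eef_rot: [180.0, -0.0, 103.1]
wrist_force: [1.3, 0.6, 0.7]
finger_gap: 0.998
grip_force: 0.0
```

```bash
python3 -c "
from h import *
togo([.521,-.0465,.36],-.5)"
```

```text
clock 0.82 shift [-0.309   0.1004  0.0422] turn 1.8087 tcp [0.353  0.2316 0.4022] [179.99  -0.   103.13]
```

Emit:
jog_arm --pt "-0.309 0.1 0.042 1.81 0" --pt "-0.309 0.1 0.042 1.81 0" --pt "-0.309 0.1 0.042 1.81 0" --pt "-0.309 0.1 0.042 1.81 0" --pt "-0.309 0.1 0.042 1.81 0" --pt "-0.309 0.1 0.042 1.81 0" --pt "-0.309 0.1 0.042 1.81 0" --pt "-0.309 0.1 0.042 1.81 0"

```text
clock: 1.48
tcp_pos: [0.5227, -0.0464, 0.3595]
eef_rot: [-180.0, 0.0, 45.8]
wrist_force: [0.1, 0.9, -1.1]
finger_gap: 1.002
grip_force: 0.0
```

```bash
python3 -c "
from h import *
togo([.521,-.0465,.30],-.5)"
```

```text
clock 1.48 shift [-0.0012 -0.0012  0.0595] turn 0.8073 tcp [ 0.5227 -0.0464  0.3595] [-1.800e+02  2.000e-02  4.575e+01]
```

Emit:
jog_arm --pt "-0.001 -0.001 0.06 0.807 0" --pt "-0.001 -0.001 0.06 0.807 0" --pt "-0.001 -0.001 0.06 0.807 0" --pt "-0.001 -0.001 0.06 0.807 0" --pt "-0.001 -0.001 0.06 0.807 0" --pt "-0.001 -0.001 0.06 0.807 0" --pt "-0.001 -0.001 0.06 0.807 0" --pt "-0.001 -0.001 0.06 0.807 0"

```text
clock: 2.15
tcp_pos: [0.5204, -0.0438, 0.2999]
eef_rot: [-180.0, 0.0, -0.2]
wrist_force: [0.3, 0.2, 0.6]
finger_gap: 1.0
grip_force: 0.0
```

```bash
python3 - <<'E'
from h import *
togo([.521,-.0465,.20],-.5)
m=camera_model("wrist");im=camera("wrist");cv2.imwrite("pics/w1.png",im)
print(np.round(m["world_from_camera"],3).tolist())
for n,P in(("pivot",[.521,-.0465,.02]),("tip",[.601,-.047,.012])):print(n,proj(m,P))
E
```

```text
clock 2.15 shift [0.0007 0.0027 0.0999] turn 0.0055 tcp [ 0.5204 -0.0438  0.2999] [-1.7999e+02  4.0000e-02 -1.9000e-01]
[[-0.004, -0.963, -0.271, 0.588], [-1.0, 0.005, -0.0, -0.044], [0.001, 0.271, -0.963, 0.271], [0.0, 0.0, 0.0, 1.0]]
pivot [[254.97125361 188.07889661]]
tip [[255.2673195   94.16078924]]
```

View pics/w1.png

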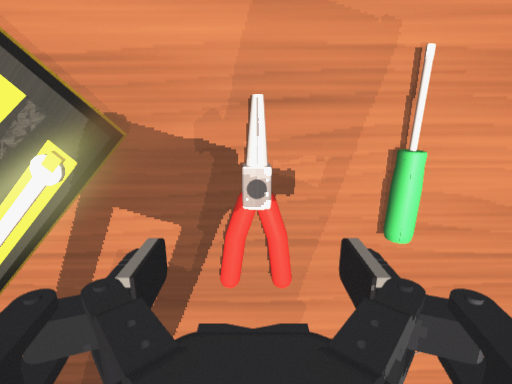

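The wrist view shows the pivot at (257,188) and the tip at (257.5,95), within 2 px of the prediction. The pliers are at about (0.521, -0.0475) with yaw about -0.5°. I'm going down and closing.

Emit:
jog_arm --pt "0.0005 0.0035 0.03 0.005 0" --pt "0.0005 0.0035 0.06 0.005 0" --pt "0.0005 0.0035 0.085 0.005 0" --pt "0.0005 0.0035 0.105 0.005 0" --pt "0.0005 0.0035 0.118 0.005 0" --pt "0.0005 0.0035 0.124 0.005 0" --pt "0.0005 0.0035 0.124 0.005 0" --pt "0.0005 0.0035 0.124 0.005 0"

```text
clock: 2.87
tcp_pos: [0.5212, -0.0474, 0.1764]
eef_rot: [180.0, -0.0, -0.3]
wrist_force: [0.1, 0.6, 1.7]
finger_gap: 1.0
grip_force: 0.0
```

Emit:
jog_arm --pt "0 0 0 0 0.4" --pt "0 0 0 0 0.6" --pt "0 0 0 0 0.8" --pt "0 0 0 0 1" --pt "0 0 0 0 1" --pt "0 0 0 0 1" --pt "0 0 0 0 1" --pt "0 0 0 0 1"

```text
clock: 3.53
tcp_pos: [0.521, -0.0472, 0.1775]
eef_rot: [180.0, -0.0, -0.3]
wrist_force: [-2.1, 2.0, 10.7]
finger_gap: 0.339
grip_force: 54.5
```

Emit:
jog_arm --pt "0 0 -0.01 0 1" --pt "0 0 -0.03 0 1" --pt "0 0 -0.05 0 1" --pt "0 0 -0.075 0 1" --pt "0 0 -0.1 0 1" --pt "0 0 -0.11 0 1" --pt "0 0 -0.11 0 1" --pt "0 0 -0.11 0 1"

```text
clock: 4.2
tcp_pos: [0.5207, -0.0472, 0.2861]
eef_rot: [180.0, -0.0, -0.4]
wrist_force: [-0.3, 0.9, -3.5]
finger_gap: 0.334
grip_force: 56.4
```

```bash
python3 - <<'E'
from h import *
togo([.5455,.238,.285],137.1)
m=camera_model("wrist");im=camera("wrist");cv2.imwrite("pics/w2.png",im)
s=observe();T=s["tcp_pos"]
for u in(0,3,6):print(proj(m,[T[0]+.08,T[1]+.08*np.sin(np.radians(-.5)),T[2]-.178+.012+u/1000]))
E
```

```text
clock 4.2 shift [ 0.023  -0.2854  0.001 ] turn -2.399 tcp [ 0.5207 -0.0472  0.2861] [ 1.7999e+02 -3.0000e-02 -3.5000e-01]
[[251.4932825   82.97729368]]
[[251.4791287  82.357112 ]]
[[251.46431724  81.70811348]]
```

View pics/w2.png

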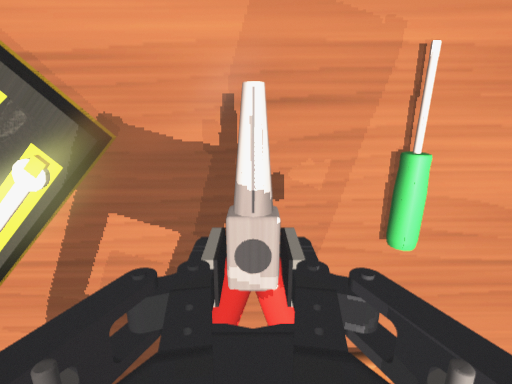

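The pliers are held straight: the tip is at (254.5,82), within about 1 mm of the prediction. I'm carrying them over the pocket and turning on the way.

Emit:
jog_arm --pt "0.023 -0.285 0 -2.4 1" --pt "0.023 -0.285 0 -2.4 1" --pt "0.023 -0.285 0 -2.4 1" --pt "0.023 -0.285 0 -2.4 1" --pt "0.023 -0.285 0 -2.4 1" --pt "0.023 -0.285 0 -2.4 1" --pt "0.023 -0.285 0 -2.4 1" --pt "0.023 -0.285 0 -2.4 1"

```text
clock: 4.92
tcp_pos: [0.5447, 0.2436, 0.2838]
eef_rot: [-179.8, -0.0, 57.6]
wrist_force: [-0.0, -0.7, -1.8]
finger_gap: 0.333
grip_force: 56.6
```

Emit:
jog_arm --pt "0 0 0 -1.4 1" --pt "0 0 0 -1.4 1" --pt "0 0 0 -1.4 1" --pt "0 0 0 -1.4 1" --pt "0 0 0 -1.4 1" --pt "0 0 0 -1.4 1" --pt "0 0 0 -1.4 1" --pt "0 0 0 -1.4 1"

```text
clock: 5.58
tcp_pos: [0.545, 0.2374, 0.2835]
eef_rot: [-179.7, -0.1, 114.6]
wrist_force: [0.3, 0.2, -1.4]
finger_gap: 0.332
grip_force: 56.5
```

```bash
python3 - <<'E'
from h import *
togo([.5455,.238,.286],137.1)
E
```

```text
clock 5.58 shift [ 0.0004  0.0007 -0.0025] turn -0.3929 tcp [0.545  0.2374 0.2835] [-1.7974e+02 -6.0000e-02  1.1459e+02]
```

Emit:
jog_arm --pt "0 0.0007 0 -0.393 1" --pt "0 0.0007 0 -0.393 1" --pt "0 0.0007 0 -0.393 1" --pt "0 0.0007 0 -0.393 1" --pt "0 0.0007 0 -0.393 1" --pt "0 0.0007 0 -0.393 1"

```text
clock: 6.08
tcp_pos: [0.546, 0.2377, 0.2848]
eef_rot: [-179.9, -0.1, 136.6]
wrist_force: [-0.3, -0.6, -2.0]
finger_gap: 0.334
grip_force: 56.5
```

```bash
python3 - <<'E'
from h import *
togo([.5455,.238,.286],137.1)
m=camera_model("wrist");im=camera("wrist");cv2.imwrite("pics/w3.png",im)
p=np.array([.5455,.238]);a=np.radians(137.1);R=np.array([[np.cos(a),-np.sin(a)],[np.sin(a),np.cos(a)]])
L=np.array([[105,-75],[105,110],[85,-0.],[-25,-60],[25,-60],[25,60],[-25,60]])/1000
for l in L:
    q=p+R@l;print(l,proj(m,[*q,.032]).round(1))
E
```

```text
clock 6.08 shift [ 0.0006 -0.0002 -0.0012] turn -0.0095 tcp [0.546  0.2377 0.2848] [-1.7989e+02 -8.0000e-02  1.3655e+02]
[ 0.105 -0.075] [[359.2  54.7]]
[0.105 0.11 ] [[98.  57.9]]
[ 0.085 -0.   ] [[253.3  86. ]]
[-0.025 -0.06 ] [[327.1 226.3]]
[ 0.025 -0.06 ] [[330.9 166.7]]
[0.025 0.06 ] [[177.4 168.2]]
[-0.025  0.06 ] [[182.3 227.5]]
```

View pics/w3.png

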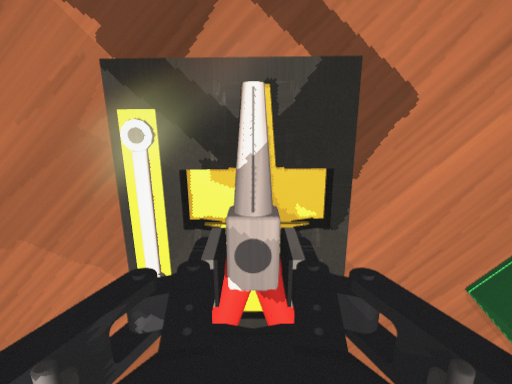

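The foam's front corners are at (360,56) and (100,59), within 1.5 px (about 1 mm) of the prediction. The nose at (253.5,82) lines up with the pocket axis, so I'm going down to just above the bed.

Emit:
jog_arm --pt "0 0 0.02 -0.01 1" --pt "0 0 0.04 -0.01 1" --pt "0 0 0.055 -0.01 1" --pt "0 0 0.065 -0.01 1" --pt "0 0 0.072 -0.01 1" --pt "0 0 0.077 -0.01 1" --pt "0 0 0.081 -0.01 1" --pt "0 0 0.081 -0.01 1"

```text
clock: 6.8
tcp_pos: [0.5464, 0.2378, 0.2049]
eef_rot: [-180.0, -0.0, 137.3]
wrist_force: [-0.9, -0.7, -2.9]
finger_gap: 0.339
grip_force: 56.5
```

```bash
python3 - <<'E'
from h import *
togo([.5455,.238,.1995],137.1)
E
```

```text
clock 6.8 shift [ 0.0008 -0.0005  0.0054] turn 0.0036 tcp [0.5464 0.2378 0.2049] [-1.7999e+02 -1.0000e-02  1.3731e+02]
```

Emit:
jog_arm --pt "0 0 0.00125 0 1" --pt "0 0 0.0025 0 1" --pt "0 0 0.00375 0 1" --pt "0 0 0.005 0 1" --pt "0 0 0.00625 0 1" --pt "0 0 0.0075 0 1" --pt "0 0 0.00875 0 1" --pt "0 0 0.01 0 1"

```text
clock: 7.47
tcp_pos: [0.5466, 0.2378, 0.1964]
eef_rot: [179.9, 0.1, 137.3]
wrist_force: [-1.9, -1.6, 7.0]
finger_gap: 0.336
grip_force: 57.4
```

Emit:
jog_arm --pt "0 0 0.00125 0 1" --pt "0 0 0.0025 0 1" --pt "0 0 0.00375 0 1" --pt "0 0 0.005 0 1" --pt "0 0 0.005 0 1"

```text
clock: 7.88
tcp_pos: [0.5466, 0.2378, 0.1916]
eef_rot: [179.9, 0.1, 137.3]
wrist_force: [-1.3, -1.4, 7.2]
finger_gap: 0.335
grip_force: 57.6
```

Emit:
jog_arm --pt "0 0 0.00125 0 1" --pt "0 0 0.0025 0 1" --pt "0 0 0.003 0 1" --pt "0 0 0.003 0 1"

```text
clock: 8.22
tcp_pos: [0.5466, 0.2378, 0.1912]
eef_rot: [179.9, 0.1, 137.4]
wrist_force: [-8.1, -4.4, 26.2]
finger_gap: 0.334
grip_force: 59.8
```

The pliers bottomed out at TCP z 0.191 with the force rising, so they are home. I'm unloading, opening partway inside the notches, and lifting.

Emit:
jog_arm --pt "0 0 -0.0025 0 1" --pt "0 0 -0.0025 0 0.45" --pt "0 0 -0.0025 0 0.45" --pt "0 0 -0.0025 0 0.45" --pt "0 0 -0.0025 0 0.45" --pt "0 0 -0.0025 0 0.45"

```text
clock: 8.72
tcp_pos: [0.5463, 0.2378, 0.1892]
eef_rot: [-180.0, -0.0, 137.3]
wrist_force: [0.1, -0.7, 0.4]
finger_gap: 0.555
grip_force: 0.0
```

Emit:
jog_arm --pt "0 0 -0.005 0 0.45" --pt "0 0 -0.015 0 0.45" --pt "0 0 -0.03 0 0.45" --pt "0 0 -0.06 0 0.45" --pt "0 0 -0.1 0 0.45" --pt "0 0 -0.13 0 0.45" --pt "0 0 -0.13 0 0.45" --pt "0 0 -0.13 0 0.45"

```text
clock: 9.38
tcp_pos: [0.547, 0.238, 0.3231]
eef_rot: [179.7, 0.2, 137.3]
wrist_force: [-0.1, -0.3, -0.8]
finger_gap: 0.553
grip_force: 0.0
```

```bash
python3 - <<'E'
from h import *
togo([.5455,.238,.1995],137.1)
a=camera("wrist");b=camera("side")
m=camera_model("side");u,v=proj(m,[.5455,.238,.03])[0].astype(int);print(u,v)
b=b[max(0,v-70):v+70,max(0,u-90):u+90];b=cv2.resize(b,None,fx=2,fy=2)
c=np.zeros((384,872,3),np.uint8);c[:,:512]=a;c[:b.shape[0],512:512+b.shape[1]]=b
cv2.imwrite("pics/end.png",cv2.resize(c,None,fx=.9,fy=.9))
m=camera_model("wrist")
for z in(.032,.034):print("pivot",proj(m,[.5466,.2378,z]))
E
```

```text
clock 9.38 shift [ 0.0015 -0.0017  0.1236] turn 0.004 tcp [0.547  0.238  0.3231] [179.7    0.21 137.33]
266 130
pivot [[254.57706248 187.89279763]]
pivot [[254.58756918 188.45917554]]
```

View pics/end.png

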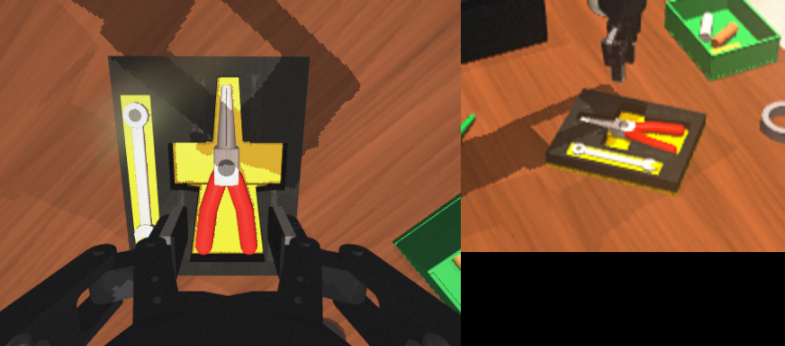

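The picture shows the pliers inside the pocket with the nose in the narrow end and the pivot at (226,168) in the scaled view, as predicted. The gripper is clear of everything, so I'm handing in.

```bash
python3 -c "
from workcell import sign_off
print(sign_off())"
```

```text
the job is handed in; nothing more can be done
None
```

The red pliers are in their pocket with the nose in the narrow end, pressed down until they bottomed out and released; the cutters were not touched, and I handed the job in at about 9.5 s (no verdict was shown).

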